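Clear the drying peg and stand the rinsed tumbler upside down on it

ROBOT

A 6-joint arm with a two-finger parallel gripper is mounted at the origin on the work surface. World frame = base frame: x ahead of the robot, y to its left, z up, the work surface at z = 0. Lengths are in m, angles in rad, forces in N, time in s.
With the tool pointing down it reaches from about 0.275 to 0.825 m from the base axis. Payload 4.9 kg.
Tool frame: the origin (TCP) lies midway between the tips of the shut fingers; the grasp point (between the pads) lies 19 mm behind it (grip_point_offset is the distance from the TCP to the grasp point, in m); z points along the fingers, y is the line along which they close (so a half turn about z gives the same grasp; the last joint's range is limited). The gripper opens to 85 mm and grips with 20 to 120 N. Pads are 22 mm wide; open, the fingers measure 114 mm over their backs; the gripper's body (76 mm by 85 mm) begins 54 mm behind the grasp point. The pads swing forward as they close: fully open they stand 13 mm farther back than shut.
Start: joints at [1.101, 0.326, -0.193, 1.052, 0, 1.437], TCP at [0.181, 0.519, 0.206] pointing down, gripper open.
Joint ranges: [-2.65, 2.65], [-0.97, 1.79], [-1.3, 1.35], [-1.93, 2.1], [-1.47, 1.37], [-3.14, 3.14]. Speed limits (rad/s): [2.57, 2.57, 3.14, 3.14, 3.14, 3.14].

INTERFACE

Orientations are given as a rotation vector (axis times angle).
In Python, from cell import * gives the robot as it stands. Calls block until the motion is done:
- movep(position, orientation): joint-space move of the TCP to a pose.
- move_l(position, velocity=0.15, rot=None, until_force=None): straight line of the TCP; rot=None keeps the orientation; velocity is the mean speed in m/s. With until_force (N) it stops when the force on the tool has changed by that much, and returns True; else False.
- set_joints(angles): joint-space move.
- let_go() and grab(newtons=None): open the fingers fully, or close them until they stop; newtons is the grip in N (None keeps the last).
- sleep(seconds).
- ik(position, orientation): joint angles nearest the present ones, or None.
- get_state(): the state.
- grab_frame(name): name is "scene" or "top" or "wrist"; returns a dict with "img" (480x640x3 uint8, red, green, blue), "fx", "fy", "cx", "cy" (pixels), "cam_to_world" (4x4, takes a point from camera to world coordinates); the wrist camera has in their place "T_tool_cam" (4x4, takes a point from camera to tool coordinates, whose origin is the TCP and whose axes are the flange's). Camera axes: x right, y down, z forward; pixel columns grow to the right and rows downward; lengths in m; the calibration is good to about 2 mm. A picture is of the moment at which its call begins: read the wrist's pose just before it. There is no depth.
A pose or a line that the arm cannot do raises MotionError and nothing moves.
- sign_off(): hands the job in; it is judged then, once.
Trained networks look in the newest picture that a camera, given by its name, has taken for a name from the list of things; names that differ only in an ending like _2 or _b are one class to them, and where a whole thing is asked for, a point or a joint stands for the part that bears it (a point fixed in the world has none). Each returns a list of dicts, best first, with "score" (0 to 1); they miss things now and then, are a little off and sometimes report something else, mostly with a low value. They report only what shows in the picture. A call takes as long as a camera call. They do not tell look-alikes from the thing itself.
- spot_in(camera, name): "centre" ([column, row] in pixels, amid what is visible of it).
- silhouettes(camera, name): "mask" (480x640 bool, what is visible of it) and "centre" ([column, row] in pixels, amid what is visible of it).
- tip_of(camera, name): "centre" ([column, row] in pixels: a listed point, or the origin of a listed thing).
The state is a dict: "clock": time; "q": joint angles; "joint_velocities": joint speeds; "tau": joint torques, N m; "position": TCP position; "eef_rot": TCP orientation; "contact_force": force on the tool from outside, world axes, zero at the start; "wrist_torque": the same for the moment, N m; "finger_gap": opening from 0.0 (shut) to 1.0 (fully open); "grasp_force": force on a finger pad.
Only numpy, scipy, OpenCV 4.12 (cv2) and the standard library are available. Lean on these libraries where they do the work, as an engineer would, in place of code of your own. Each camera call takes 0.05 s, during which the arm holds its last target. There are 200 camera calls.

TASK

The rinsed steel tumbler lying on the sloping drain rest should be drying upside down on a peg, but somebody parked a wooden spool on the free one. First put that spool back, seated on the empty post of the spool rack, then turn the tumbler mouth down over the cleared peg, with its whole rim flat on the stand's disc. Set both down rather than dropping them, and leave the other tumbler and everything else on the bench where it is.

Things in the scene. Friction and masses are not known exactly. Their poses are not given: they have to be found in the camera images.
- tumbler: Plain straight steel tumbler: outside diameter 56, length 110, wall 3, bottom 5 thick, 0.14 kg. Origin at the outside centre of its closed end, +z along its axis to the mouth. It starts on the drain rest, mouth pointing 20 degrees below level, roughly away from the robot. Grip across it within 35 of the closed end, else a tool leaning along its axis strikes that end with the gripper's body.
- tumbler_rim (a point): Centre of that tumbler's mouth, in the plane of the rim (110 from the closed end).
- stand: White plastic drying stand, fixed, the one whose peg carries the spool at the start: disc 100 across, 12 thick, upright peg 16 in diameter, top 87 above the bench. Round the peg's foot a chamfered collar 40 in diameter, from 12 to 20 above the bench, fits inside the tumbler's 50 bore with 5 to spare all round. Origin under its centre, on the bench.
- stand_foot (a point): Centre of the top face of that stand's disc (12 above the bench), on the peg's axis: the rim centre of the seated tumbler comes here.
- spool: Empty wooden thread spool, a thick tube: outside diameter 58 (thin dark bands 58.6), length 62, bore 30, 0.08 kg. Origin at the centre of its lower end, z along its axis. At the start it stands upright round the drying peg, resting on the collar (lower end 20 above the bench, upper end 82; the peg sticks out 5 above it).
- rack: Wooden spool rack, fixed: base 200 x 80, 12 thick, two upright posts 18 in diameter, tops 62 above the bench, on the base's x axis at -47 and +47. The +47 post carries a fixed spool like the loose one (top 74 above the bench); the -47 post, nearer the robot, is empty. Origin under its centre.
- post_foot (a point): Foot of the rack's empty post, on its axis at the top face of the base (12 above the bench): the lower end of the seated spool comes here. Its x axis runs along the row towards the other post.
- drainer: Wooden drain rest, fixed: base 150 x 60, 8 thick, two sloping rails (46 over their outsides, narrower than the tumbler) and a low lip 46 wide at their lower end against the tumbler's rim. Origin under its centre; +x is the way the mouth points, seen from above. The tumbler's axis is 80 above the bench over the origin. Nothing stands beside the tumbler's flanks.
- tumbler2: A second tumbler of the same kind, already drying upside down on the other stand: leave alone. Origin at the centre of its closed end, which is on top, 122 above the bench.
- stand2: The other drying stand, the same shape, fixed, under the second tumbler. Origin at the centre of its underside.
- cement: Small amber glass bottle with black cap, diameter 38, height 85, standing. Bystander. Origin under its centre.
- jar: Short clear glass jar with steel lid, diameter 58, height 60, standing. Bystander. Origin under its centre.
- mug: Blue ceramic mug, diameter 80, height 92. Bystander. Origin under its centre.
- bodkin: Wood-handled bodkin, 160 long, lying. Bystander.
- brush: Small brush, 170 long, lying. Bystander.
- scissors: Small scissors with brass finger loops, about 140 long, lying. Bystander.
Things that resemble listed ones, but are neither listed nor needed, are in the scene too. Of the things shaped like the spool, the wooden one is meant.

How it is judged:
On the way, in this order (a step that is already met when the one before it is completed fails the run):
1. the spool is seated on the rack's empty post and let go (horizontal distance between spool and post_foot below 0.01 m and z of spool in the frame of post_foot between -0.004 and 0.004 m and angle between spool's own z axis and vertical below 0.1 rad and contact force between spool and the fingers below 0.05 N), for 0.2 s.
2. the tumbler stands mouth down over the cleared peg, rim on the disc, let go (angle between tumbler's own z axis and vertical above 3.06159 rad and horizontal distance between tumbler_rim and stand_foot below 0.008 m and z of tumbler_rim in the frame of stand_foot between -0.004 and 0.004 m and contact force between tumbler and the fingers below 0.05 N), for 0.2 s.
At the end, for the whole second after the job is handed in: Spool on the rack's once-empty post: lower end within 4 mm of the base top, 10 mm of the post axis, 0.10 rad of upright. Tumbler mouth down on the cleared peg: within 0.08 rad of upright, rim centre within 8 mm of the peg axis and 4 mm of the disc top. Both let go and at rest (all of step 1 and all of step 2 and linear speed of each of tumbler, spool below 0.02 m/s); the robot touches nothing.
It fails at once if the tumbler is let fall from more than about 2 cm (contact force between tumbler and the fingers below 0.05 N and linear speed of tumbler above 0.6 m/s).
It fails at once if the spool is let fall from more than about 2 cm (contact force between spool and the fingers below 0.05 N and linear speed of spool above 0.6 m/s).
It fails at once if the second tumbler is moved more than 20 mm or tipped (distance of tumbler2 from where it was at the start of the episode above 0.02 m or angle between tumbler2's own z axis and vertical below 2.84159 rad).
It fails at once if a bystander is moved more than 30 mm or knocked over (distance of any of cement, jar, mug, bodkin, brush, scissors from where it was at the start of the episode above 0.03 m or angle between any of cement, jar, mug's own z axis and vertical above 0.5 rad).
It also fails if it takes over 59 s, if anything falls off the work surface, if the arm or the gripper's body presses on something with over 40 N, if the wrist force passes 120 N, or if a joint passes its speed limit or range.

## Working session

There is one attempt and no reset: what is moved stays moved. The work goes in short steps, each a Python script; the robot and the scene stay as the last script left them, time stands still between calls to the robot, and variables do not carry over. Pictures are saved under pics/ and viewed, at most 10 in all, crops included, and the job is handed in when it is done.

```bash
ls; mkdir -p pics; python3 - <<'E'
from cell import *
import cv2
for c in ["scene","top"]:
    f=grab_frame(c); cv2.imwrite(f"pics/{c}0.png",f["img"][:,:,::-1]); print(c,f["fx"],f["cx"],f["cy"],f["cam_to_world"].__repr__())
    for n in ["tumbler","tumbler_rim","spool","stand","stand_foot","post_foot","rack","drainer","tumbler2"]:
        r=[([round(float(v)) for v in d["centre"]],round(d["score"],2)) for d in tip_of(c,n)[:4]]
        print(n,r)
s=get_state(); print(s["clock"],s["position"],s["eef_rot"])
f=grab_frame("wrist"); print(f["T_tool_cam"],f["fx"])
E
```

```text
pics
scene 474.99074828799115 319.560754402808 236.55046310427343 array([[ 0.43840393,  0.6773329 , -0.59078095,  1.1842838 ],
       [ 0.89871267, -0.32243537,  0.2972389 , -0.30780949],
       [ 0.01084101, -0.66125303, -0.7500846 ,  0.89186702],
       [ 0.        ,  0.        ,  0.        ,  1.        ]])
tumbler [([403, 183], 0.91), ([364, 245], 0.9)]
tumbler_rim []
spool [([361, 238], 0.71), ([319, 253], 0.69), ([272, 251], 0.64), ([319, 315], 0.63)]
stand [([273, 257], 0.77), ([184, 252], 0.65), ([360, 280], 0.56)]
stand_foot [([276, 254], 0.56), ([272, 252], 0.46)]
post_foot [([186, 294], 0.64)]
rack [([198, 313], 0.7)]
drainer [([411, 221], 0.81)]
tumbler2 [([403, 183], 0.91), ([364, 245], 0.9)]
top 515.5527647606062 320.0343150401015 236.16442620057754 array([[-0.05120508, -0.97453504,  0.21831057,  0.34053153],
       [-0.99867035,  0.05127135, -0.00536515, -0.0168724 ],
       [-0.00596455, -0.21829501, -0.9758646 ,  1.21527277],
       [ 0.        ,  0.        ,  0.        ,  1.        ]])
tumbler [([186, 290], 0.79), ([276, 213], 0.69)]
tumbler_rim [([184, 248], 0.89)]
spool [([348, 286], 0.85), ([299, 273], 0.85), ([335, 210], 0.81), ([271, 324], 0.71)]
stand [([349, 286], 0.75), ([279, 228], 0.68)]
stand_foot [([352, 284], 0.71)]
post_foot [([437, 266], 0.86)]
rack [([428, 249], 0.86)]
drainer [([190, 273], 0.86)]
tumbler2 [([186, 290], 0.79), ([276, 213], 0.69)]
1.0 [0.18125546 0.51929759 0.20599402] [5.25060814e-01 3.09736310e+00 2.09461624e-05]
[[-9.85611929e-05 -9.46448617e-01 -3.22854465e-01  8.21458047e-02]
 [ 9.99999843e-01 -2.71647252e-04  4.91054037e-04 -2.56760309e-04]
 [-5.52459942e-04 -3.22854366e-01  9.46448495e-01 -1.69006268e-01]
 [ 0.00000000e+00  0.00000000e+00  0.00000000e+00  1.00000000e+00]] 330.70527164251627
```

View pics/scene0.png

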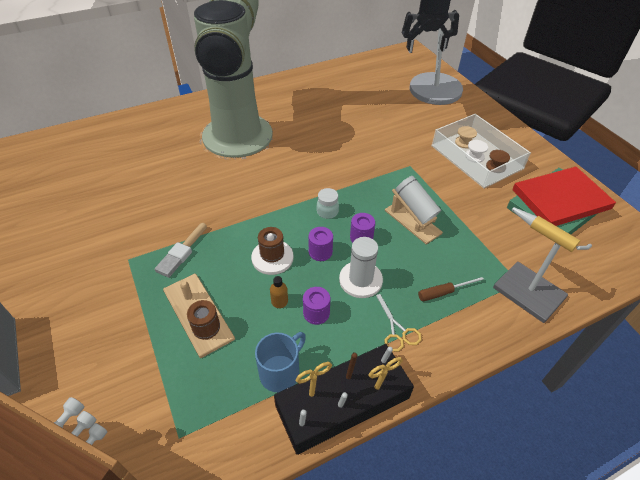

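View pics/top0.png

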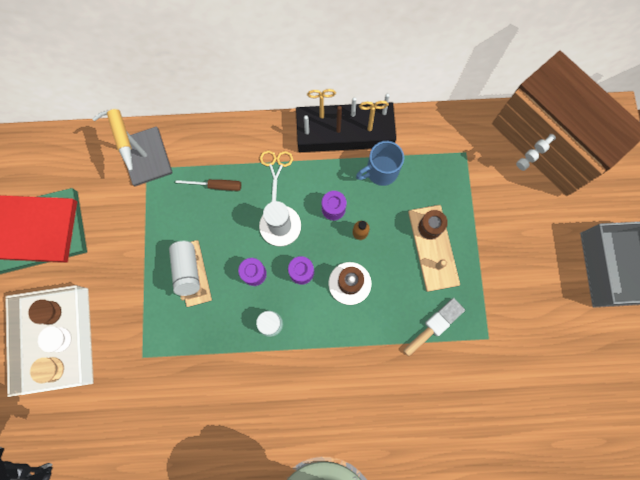

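The spool on its white stand is at (272,245) in the scene view and (350,283) in the top view. The rack's empty post is at (186,290) and (441,265), and the sloping tumbler is at (417,200) and (184,268). The three purple spools are the look-alikes. Next I'll get coarse positions and take wrist views.

```bash
cat > h.py <<'E'
from cell import *
import numpy as np, cv2
from scipy.spatial.transform import Rotation as R
def cam(c):
    s=get_state(); f=grab_frame(c)
    if c=="wrist":
        T=np.eye(4); T[:3,:3]=R.from_rotvec(s["eef_rot"]).as_matrix(); T[:3,3]=s["position"]
        f["cam_to_world"]=T@f["T_tool_cam"]
    return f
def ray(f,p):
    T=f["cam_to_world"]; d=T[:3,:3]@[(p[0]-f["cx"])/f["fx"],(p[1]-f["cy"])/f["fy"],1]
    return T[:3,3],d/np.linalg.norm(d)
def atz(r,z): return r[0]+r[1]*(z-r[0][2])/r[1][2]
def tri(rs):
    A=[np.eye(3)-np.outer(d,d) for _,d in rs]
    x=np.linalg.solve(sum(A),sum(a@o for a,(o,_) in zip(A,rs)))
    return x,[float(np.linalg.norm(a@(x-o))*1000) for a,(o,_) in zip(A,rs)]
def proj(f,p):
    T=np.linalg.inv(f["cam_to_world"]); q=T[:3,:3]@p+T[:3,3]
    return np.array([f["fx"]*q[0]/q[2]+f["cx"],f["fy"]*q[1]/q[2]+f["cy"]])
def down(yaw):  # tool down; tool x axis at yaw, closing axis y = yaw-90
    x=np.array([np.cos(yaw),np.sin(yaw),0]); z=np.array([0,0,-1.]); return R.from_matrix(np.c_[x,np.cross(z,x),z]).as_rotvec()
E
python3 - <<'E'
from h import *
np.set_printoptions(precision=4,suppress=True)
S=cam("scene");T=cam("top")
for n,a,b in [("spooltop",(271,236),(350,280)),("foot",(273,255),(351,285)),("post_foot",(186,294),(437,266)),("tumb",None,(186,290)),("rim",None,(184,248))]:
    if a: print(n,*tri([ray(S,a),ray(T,b)]))
for z,p in [(0.082,(350,281)),(.012,(352,284)),(.012,(437,266)),(.099,(186,290)),(.061,(184,248)),(0,(190,273)),(0,(428,249))]: print(p,atz(ray(T,p),z))
M=R.from_rotvec(get_state()["eef_rot"]).as_matrix(); print(M)
for n,p in [("st",(.3,-.06)),("rk",(.35,-.24)),("dr",(.33,.27))]:
  for yaw in np.arange(-180,180,45):
    q=ik([p[0]-.0,p[1],.3],down(np.radians(yaw))); print(n,yaw,None if q is None else np.array(q))
E
```

```text
spooltop [ 0.4923 -0.0843  0.076 ] [0.19803511732569126, 0.19803511732572698]
foot [ 0.4907 -0.087   0.0064] [3.4617651537206213, 3.4617651537206435]
post_foot [ 0.5217 -0.2982  0.0165] [4.026665736319023, 4.0266657363189]
(350, 281) [ 0.4892 -0.084   0.082 ]
(352, 284) [ 0.4911 -0.0924  0.012 ]
(437, 266) [ 0.5232 -0.2952  0.012 ]
(186, 290) [0.4859 0.2738 0.099 ]
(184, 248) [0.5874 0.2888 0.061 ]
(190, 273) [0.5389 0.2903 0.    ]
(428, 249) [ 0.5673 -0.2806  0.    ]
[[-0.9442  0.3295  0.    ]
 [ 0.3295  0.9442 -0.    ]
 [-0.     -0.     -1.    ]]
st -180 [-0.4403 -0.2015 -0.5228  1.2495  0.     -0.4403]
st -135 [-0.4403 -0.2015 -0.5228  1.2495  0.     -1.2257]
st -90 [-0.4403 -0.2015 -0.5228  1.2495  0.     -2.0111]
st -45 [-0.4403 -0.2015 -0.5228  1.2495 -0.     -2.7965]
st 0 [-0.4403 -0.2015 -0.5228  1.2495  0.      2.7012]
st 45 [-0.4403 -0.2015 -0.5228  1.2495 -0.      1.9158]
st 90 [-0.4403 -0.2015 -0.5228  1.2495  0.      1.1304]
st 135 [-0.4403 -0.2015 -0.5228  1.2495  0.      0.3451]
rk -180 [-0.7754  0.0384 -0.308   1.2244  0.     -0.7754]
rk -135 [-0.7754  0.0384 -0.308   1.2244 -0.     -1.5608]
rk -90 [-0.7754  0.0384 -0.308   1.2244  0.     -2.3462]
rk -45 [-0.7754  0.0384 -0.308   1.2244 -0.     -3.1316]
rk 0 [-0.7754  0.0384 -0.308   1.2244  0.      2.3662]
rk 45 [-0.7754  0.0384 -0.308   1.2244  0.      1.5808]
rk 90 [-0.7754  0.0384 -0.308   1.2244  0.      0.7954]
rk 135 [-0.7754  0.0384 -0.308   1.2244  0.      0.01  ]
dr -180 [ 0.5122  0.0423 -0.3038  1.2246  0.      0.5122]
dr -135 [ 0.5122  0.0423 -0.3038  1.2246  0.     -0.2732]
dr -90 [ 0.5122  0.0423 -0.3038  1.2246  0.     -1.0586]
dr -45 [ 0.5122  0.0423 -0.3038  1.2246 -0.     -1.8439]
dr 0 [ 0.5122  0.0423 -0.3038  1.2246  0.     -2.6293]
dr 45 [ 0.5122  0.0423 -0.3038  1.2246 -0.      2.8684]
dr 90 [ 0.5122  0.0423 -0.3038  1.2246  0.      2.083 ]
dr 135 [ 0.5122  0.0423 -0.3038  1.2246  0.      1.2976]
```

```bash
cat > look.py <<'E'
from h import *
import pickle
np.set_printoptions(precision=4,suppress=True)
exp={"tumbler":(.486,.274,.099),"tumbler_rim":(.587,.289,.061),"drainer":(.539,.285,0),"spool":(.491,-.086,.02),"stand":(.491,-.088,0),"stand_foot":(.491,-.088,.012),"post_foot":(.522,-.296,.012),"rack":(.567,-.281,0)}
views=[((.44,.36,.22),["tumbler","tumbler_rim","drainer"]),((.44,.20,.22),["tumbler","tumbler_rim","drainer"]),
((.42,-.01,.22),["spool","stand","stand_foot"]),((.42,-.16,.22),["spool","stand","stand_foot"]),
((.45,-.22,.22),["post_foot","rack"]),((.45,-.37,.22),["post_foot","rack"])]
rays={k:[] for k in exp}; log=[]
for i,(p,ns) in enumerate(views):
    movep(p,down(np.pi)); sleep(.3)
    f=cam("wrist"); cv2.imwrite(f"pics/w{i}.png",f["img"][:,:,::-1])
    for n in ns:
        e=proj(f,np.array(exp[n])); ds=tip_of("wrist",n)
        d=min(ds,key=lambda d:np.linalg.norm(d["centre"]-e),default=None)
        print(i,n,e,d and (np.array(d["centre"]),round(d["score"],2)))
        if d and np.linalg.norm(d["centre"]-e)<40: rays[n].append(ray(f,d["centre"]))
    ms={}
    for n in ({"tumbler","spool","stand","rack"}&set(ns)):
        ms[n]=[(d["mask"],d["centre"],d["score"]) for d in silhouettes("wrist",n)]
    log.append((f,ms))
pickle.dump(log,open("log.pkl","wb"))
for n in rays:
    if len(rays[n])>1: print(n,*tri(rays[n]),[atz(r,exp[n][2])[:2] for r in rays[n]])
print(get_state()["clock"])
E
python3 look.py; python3 -c "
import cv2,numpy as np
I=[cv2.imread(f'pics/w{i}.png') for i in (0,2,3,5)]
cv2.imwrite('pics/m.png',cv2.resize(np.vstack([np.hstack(I[:2]),np.hstack(I[2:])]),(800,600)))"
```

```text
0 tumbler [223.6133 266.6353] (array([219.6, 272.4]), 0.86)
0 tumbler_rim [252.4757 333.0122] (array([254.4, 336.2]), 0.66)
0 drainer [255.4874 273.059 ] (array([252.6, 275.1]), 0.81)
1 tumbler [390.7702 266.2633] (array([389.4, 271. ]), 0.94)
1 tumbler_rim [389.8032 332.751 ] (array([393.5, 338.3]), 0.67)
1 drainer [379.2276 272.7945] None
2 spool [250.2924 258.3376] (array([246.9, 259.9]), 0.81)
2 stand [251.5831 252.2548] (array([249.9, 254.2]), 0.85)
2 stand_foot [249.8457 255.8349] None
3 spool [374.7353 258.4356] (array([372.9, 263.4]), 0.74)
3 stand [370.3903 252.3489] (array([369.5, 251.8]), 0.78)
3 stand_foot [371.9725 255.9315] None
4 post_foot [251.7743 256.9013] (array([249.1, 258.2]), 0.83)
4 rack [266.9256 285.3047] (array([257.3, 289.9]), 0.78)
5 post_foot [373.5202 256.4433] (array([371. , 256.2]), 0.73)
5 rack [381.361  284.8729] (array([375.3, 289.3]), 0.58)
tumbler [0.4887 0.2716 0.1051] [0.4793665050979938, 0.4793665050980523] [array([0.492 , 0.2696]), array([0.491 , 0.2731])]
tumbler_rim [0.5888 0.292  0.0668] [1.297458623485268, 1.2974586234852226] [array([0.5914, 0.291 ]), array([0.5946, 0.2939])]
spool [ 0.4927 -0.0891  0.0261] [2.019014284708378, 2.019014284708479] [array([ 0.493 , -0.0902]), array([ 0.4975, -0.0878])]
stand [ 0.4908 -0.0896  0.003 ] [1.562754773323695, 1.5627547733236942] [array([ 0.4936, -0.0903]), array([ 0.4903, -0.0892])]
post_foot [ 0.5224 -0.2992  0.0128] [0.9440108717820699, 0.9440108717820008] [array([ 0.5237, -0.2994]), array([ 0.5217, -0.2991])]
rack [ 0.5664 -0.2914  0.0136] [0.09423274392926281, 0.09423274392935384] [array([ 0.5737, -0.294 ]), array([ 0.5735, -0.2885])]
8.825
```

View pics/m.png

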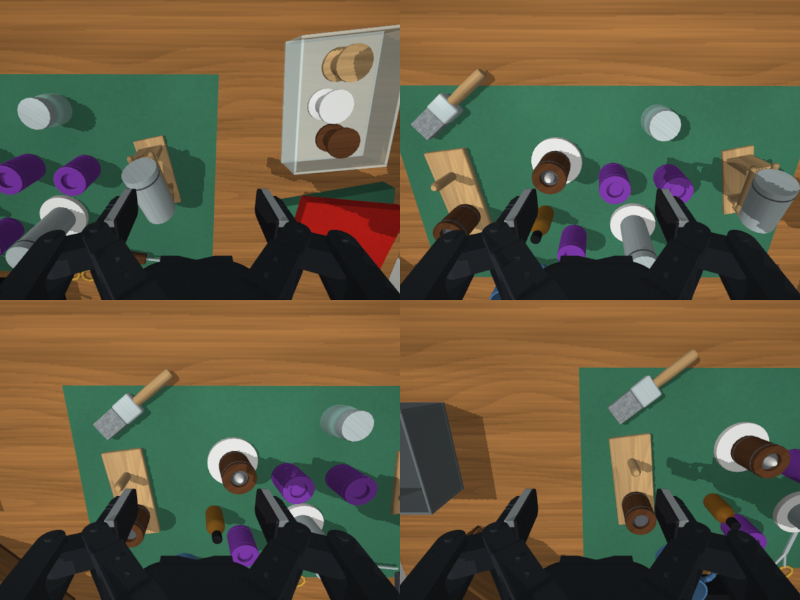

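The composite shows all targets clear of the fingers: spool on its white disc at about (552,165), rack post at (440,185), and tumbler at (150,190). I'll refine them by fitting known-size cylinders to the silhouettes in all views.

```bash
cat > fit.py <<'E'
from h import *
from scipy.optimize import least_squares
U=np.array([[np.cos(a),np.sin(a)] for a in np.arange(0,2*np.pi,np.pi/12)])
def sup(p): return (p@U.T).max(0)
def projn(f,P):
    T=np.linalg.inv(f["cam_to_world"]); q=P@T[:3,:3].T+T[:3,3]
    return np.c_[f["fx"]*q[:,0]/q[:,2]+f["cx"],f["fy"]*q[:,1]/q[:,2]+f["cy"]]
def cyl(o,a,r,L):
    a=a/np.linalg.norm(a); b=np.cross(a,[.3,.5,.77]); b/=np.linalg.norm(b); c=np.cross(a,b)
    t=np.linspace(0,2*np.pi,48)[:,None]; k=r*(np.cos(t)*b+np.sin(t)*c)
    return np.r_[o+k,o+a*L+k]
def msup(m):
    m=m.astype(np.uint8); n,l,s,_=cv2.connectedComponentsWithStats(m); m=l==1+np.argmax(s[1:,4])
    y,x=np.nonzero(m); return sup(np.c_[x,y])
def fit(obs,model,x0):   # obs: [(frame,mask)], least squares on silhouette support
    ms=[msup(m) for _,m in obs]
    g=lambda x:np.concatenate([sup(projn(f,model(x)))-s for (f,_),s in zip(obs,ms)])
    r=least_squares(g,x0,loss="soft_l1",x_scale=.01); return r.x,np.abs(g(r.x)).reshape(len(obs),-1)
def nearest(ms,f,P):
    e=projn(f,P).mean(0); m=min(ms,key=lambda d:np.linalg.norm(np.array(d[1])-e),default=None)
    return m[0] if m and np.linalg.norm(np.array(m[1])-e)<25 else None
tum=lambda x:cyl(x[:3],np.array([np.cos(x[3])*np.cos(x[4]),np.sin(x[3])*np.cos(x[4]),-np.sin(x[4])]),.028,.110)
spl=lambda x:cyl(x[:3],np.array([0,0,1.]),.029,.062)
E
cat > a.py <<'E'
from fit import *
import pickle
np.set_printoptions(precision=4,suppress=True)
log=pickle.load(open("log.pkl","rb"))
X={"tumbler":(tum,np.array([.489,.272,.1,.17,.35])),"spool":(spl,np.array([.492,-.088,.02]))}
# more post views on the way
pr=[]
for p,yaw in [((.50,-.30,.25),np.pi),((.47,-.25,.2),np.pi-.4)]:
    movep(p,down(yaw)); sleep(.3); f=cam("wrist"); e=proj(f,np.array([.522,-.298,.012]))
    for d in tip_of("wrist","post_foot")[:1]:
        print(e,d["centre"],d["score"],atz(ray(f,d["centre"]),.012)); pr.append(ray(f,d["centre"]))
    for n in ["spool"]: log.append((f,{n:[(d["mask"],d["centre"],d["score"]) for d in silhouettes("wrist",n)]}))
for c in ["scene","top"]:
    f=cam(c); log.append((f,{n:[(d["mask"],d["centre"],d["score"]) for d in silhouettes(c,n)] for n in X}))
for n,(mod,x0) in X.items():
    obs=[]
    for i,(f,ms) in enumerate(log):
        m=nearest(ms.get(n,[]),f,mod(x0))
        if m is not None: obs.append((f,m)); print(n,"view",i,m.sum())
    for sub in [obs,obs[:-2],obs[-2:]]:
        x,r=fit(sub,mod,x0); print(n,x,"res",r.mean(1))
print(get_state()["clock"])
E
python3 a.py
```

```text
[316.2577 211.9493] [314.8, 214.0] 0.89 [ 0.5247 -0.2998  0.012 ]
[293.9364 257.6478] [293.1, 258.4] 0.69 [ 0.5225 -0.2993  0.012 ]
tumbler view 0 5547
tumbler view 1 4698
tumbler view 8 1022
tumbler view 9 1347
tumbler [0.4915 0.2725 0.1022 0.2023 0.3929] res [0.3572 0.8403 1.4641 0.736 ]
tumbler [0.4923 0.2724 0.101  0.1991 0.3898] res [0.3498 0.7211]
tumbler [0.4904 0.2722 0.1019 0.2338 0.427 ] res [1.3926 0.2768]
spool view 2 3064
spool view 3 2995
spool view 7 4672
spool view 8 731
spool view 9 562
spool [ 0.4969 -0.088   0.0198] res [0.6414 0.8287 0.9107 0.9665 0.9019]
spool [ 0.4975 -0.0879  0.0188] res [0.6209 0.7305 0.8243]
spool [ 0.4939 -0.087   0.0199] res [0.8322 0.5504]
10.975
```

```bash
cat > b.py <<'E'
from fit import *
np.set_printoptions(precision=4,suppress=True)
obs=[];x0=np.array([.615,-.275,.012])
for c in ["scene","top","wrist"]:
    if c=="wrist": movep([.5,-.26,.25],down(np.pi)); sleep(.3)
    f=cam(c); m=nearest([(d["mask"],d["centre"]) for d in silhouettes(c,"spool")],f,spl(x0)); print(c,m is not None and m.sum())
    if m is not None: obs.append((f,m))
x,r=fit(obs,spl,x0); print("fixed spool",x,r.mean(1))
d=np.array([.523,-.2995]); print("dist to post",np.linalg.norm(x[:2]-d),"yaw",np.degrees(np.arctan2(*(x[:2]-d)[::-1])))
rot=down(np.pi/2); sx,sy=.495,-.088
movep([sx,sy,.17],rot); move_l([sx,sy,.048],.12); grab(30); s=get_state(); print(s["finger_gap"],s["grasp_force"],s["position"])
move_l([sx,sy,.20],.12); s=get_state(); print(s["finger_gap"],s["grasp_force"],s["contact_force"],s["clock"])
sleep(.2);f=cam("wrist"); cv2.imwrite("pics/held.png",f["img"][:,:,::-1])
T=cam("top"); S=cam("scene"); cv2.imwrite("pics/held2.png",np.hstack([cv2.resize(S["img"][100:420,120:440],(400,400)),cv2.resize(T["img"][140:380,240:480],(400,400))])[:,:,::-1])
E
python3 b.py
```

```text
scene False
top False
wrist FalseTraceback (most recent call last):
  File "b.py", line 8, in <module>
    x,r=fit(obs,spl,x0); print("fixed spool",x,r.mean(1))
        ~~~^^^^^^^^^^^^
  File "fit.py", line 18, in fit
    r=least_squares(g,x0,loss="soft_l1",x_scale=.01); return r.x,np.abs(g(r.x)).reshape(len(obs),-1)
    return func(*args, **kwargs)
    vector_fun = VectorFunction(
        fun_wrapped,
    ...<6 lines>...
        workers=workers
    )
    self._update_fun()
    ~~~~~~~~~~~~~~~~^^
    self.f = self.fun_wrapped(xp_copy(self.x))
             ~~~~~~~~~~~~~~~~^^^^^^^^^^^^^^^^^
    return np.atleast_1d(self.fun(x))
                         ~~~~~~~~^^^
    return self.f(x, *self.args, **self.kwargs)
           ~~~~~~^^^^^^^^^^^^^^^^^^^^^^^^^^^^^^
  File "fit.py", line 17, in <lambda>
    g=lambda x:np.concatenate([sup(projn(f,model(x)))-s for (f,_),s in zip(obs,ms)])
               ~~~~~~~~~~~~~~^^^^^^^^^^^^^^^^^^^^^^^^^^^^^^^^^^^^^^^^^^^^^^^^^^^^^^^
ValueError: need at least one array to concatenate
```

The fixed spool counts as part of the rack. The rack origin lies 50 mm from the post (47 expected), which is consistent, so I'll grasp.

```bash
sed -i '/^obs=/,/^d=np/d' b.py; python3 b.py
```

```text
0.6544332761317458 30.038981961552054 [ 0.4955 -0.0882  0.0493]
0.6505280153196824 31.95124007295817 [-0.1984  0.0363 -0.8042] 16.6583
```

View pics/held2.png

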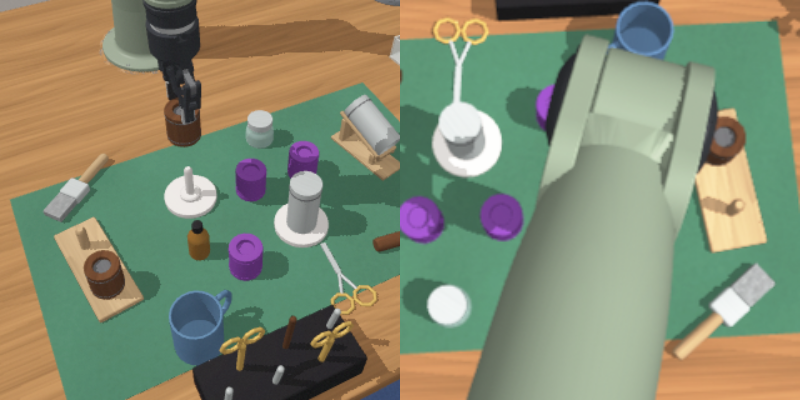

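The scene crop shows the spool gripped upright and clear of the bare peg, and the rack post stays free at (83,238) in the crop. I'll place it now with force-limited descent.

```bash
cat > c.py <<'E'
from fit import *
np.set_printoptions(precision=4,suppress=True)
px,py=.5235,-.299; rot=down(np.radians(189))
movep([px,py,.20],rot); move_l([px,py,.110],.12); sleep(.2)
S=cam("scene"); W=cam("wrist")
m=silhouettes("scene","spool"); e=proj(S,np.array([px,py,.11])); print("exp",e,[(d["centre"],round(d["score"],2)) for d in m])
hit=move_l([px,py,.070],.04,until_force=5); s=get_state(); print("mid",hit,s["position"],s["contact_force"])
if not hit:
    hit=move_l([px,py,.038],.03,until_force=4); s=get_state(); print("seat",hit,s["position"],s["contact_force"],s["wrist_torque"])
S=cam("scene"); cv2.imwrite("pics/seat.png",np.hstack([cv2.resize(S["img"][220:380,120:280],(400,400)),cv2.resize(W["img"],(400,400))])[:,:,::-1]); print(s["clock"])
E
python3 c.py
```

```text
exp [178.8044 268.8485] [([176.0, 267.3], 0.86), ([318.3, 243.3], 0.66), ([360.5, 226.1], 0.65), ([318.3, 304.7], 0.55), ([200.4, 314.5], 0.26)]
mid False [ 0.5237 -0.2992  0.0703] [-0.4049  0.2449 -0.9035]
seat True [ 0.5232 -0.2989  0.0415] [ 0.0792 -0.3506  4.6517] [0.0517 0.0655 0.0031]
22.0583
```

View pics/seat.png

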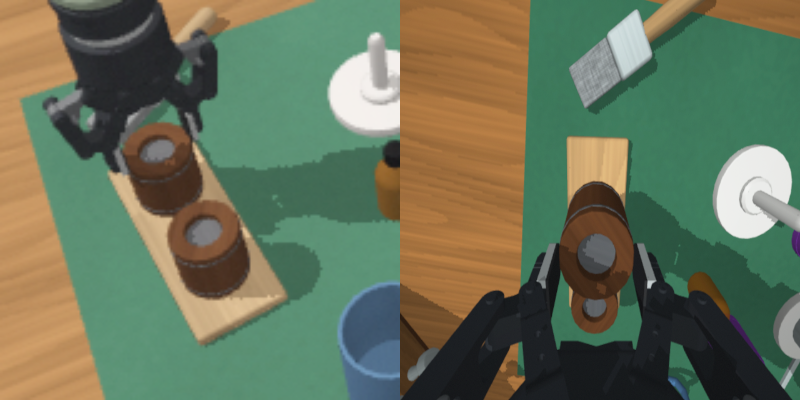

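The spool sits level on the rack at the predicted height (TCP .0415). I'll release, then measure the bare stand and re-look at the tumbler.

```bash
cat > d.py <<'E'
from fit import *
np.set_printoptions(precision=4,suppress=True)
let_go(); s=get_state(); move_l([s["position"][0],s["position"][1],.16],.15)
up=np.array([0,0,1.]); std=lambda x:np.r_[cyl(np.r_[x[:2],0],up,.05,.012),cyl(np.r_[x[:2],.012],up,.008,.075)]
x0=np.array([.492,-.089]); obs=[]; feet=[]; tobs=[]; t0=np.array([.4915,.2725,.1022,.2,.36])
views=[((.46,-.15,.22),np.pi),((.40,-.02,.25),np.pi),((.42,.20,.22),np.pi),((.42,.36,.24),np.pi),((.40,.27,.22),np.pi)]
for i,(p,y) in enumerate(views):
    movep(p,down(y)); sleep(.25); f=cam("wrist")
    if i<2:
        if i==0: S=cam("scene"); cv2.imwrite("pics/s4.png",cv2.resize(S["img"][160:360,120:320],(600,600))[:,:,::-1])
        m=nearest([(d["mask"],d["centre"]) for d in silhouettes("wrist","stand")],f,std(x0))
        if m is not None: obs.append((f,m))
        e=proj(f,np.r_[x0,.012])
        for d in tip_of("wrist","stand_foot"):
            if np.linalg.norm(d["centre"]-e)<30: feet.append(ray(f,d["centre"])); print("foot",atz(feet[-1],.012),d["score"])
    else:
        m=nearest([(d["mask"],d["centre"]) for d in silhouettes("wrist","tumbler")],f,tum(t0))
        if m is not None: tobs.append((f,m)); print("tum px",m.sum())
for c in ["top","scene"]:
    f=cam(c)
    m=nearest([(d["mask"],d["centre"]) for d in silhouettes(c,"stand")],f,std(x0))
    if m is not None: obs.append((f,m))
    m=nearest([(d["mask"],d["centre"]) for d in silhouettes(c,"tumbler")],f,tum(t0))
    if m is not None: tobs.append((f,m))
for o in [obs]+[[q] for q in obs]: x,r=fit(o,std,x0); print("stand",x,r.mean(1))
if len(feet)>1: print("feet",*tri(feet))
for o in [tobs,tobs[:-2]]: x,r=fit(o,tum,t0); print("tum",x,r.mean(1))
print(get_state()["clock"])
# IK survey for the grasp
g=.026
for th in (70,60,50,40):
  o,a,p=x[:3],x[3],.349
  for flip in (0,np.pi):
    h=np.array([np.cos(a),np.sin(a),0]); z=np.sin(np.radians(th))*h-np.cos(np.radians(th))*up
    yv=np.cross(up,h)*(1 if flip else -1); rot=R.from_matrix(np.c_[np.cross(yv,z),yv,z]).as_rotvec()
    ax=np.cos(p)*h-np.sin(p)*up; G=o+ax*g
    for k,back in (("grasp",-.019),("pre",.081)):
        q=ik(G-z*back,rot); print(th,flip,k,None if q is None else np.array(q))
E
python3 d.py
```

```text
foot [ 0.4951 -0.0859  0.012 ] 0.64
foot [ 0.4944 -0.0846  0.012 ] 0.83
tum px 4435
tum px 4736
tum px 4670
stand [ 0.4966 -0.0881] [0.3383 0.5742 0.8423 1.0084]
stand [ 0.4971 -0.088 ] [0.2568]
stand [ 0.4971 -0.0884] [0.5269]
stand [ 0.4936 -0.0879] [0.3746]
stand [ 0.4954 -0.0868] [0.9724]
feet [ 0.4963 -0.0852  0.0079] [0.0828463098822315, 0.08284630988231619]
tum [0.4915 0.2721 0.1026 0.2101 0.3893] [0.5553 0.5213 0.4644 1.1961 1.5993]
tum [0.4929 0.2722 0.1    0.2091 0.379 ] [0.5057 0.472  0.3699]
29.0667
70 0 grasp None
70 0 pre None
70 3.141592653589793 grasp None
70 3.141592653589793 pre None
60 0 grasp None
60 0 pre None
60 3.141592653589793 grasp None
60 3.141592653589793 pre None
50 0 grasp [ 0.4723  0.4366 -1.1823 -0.9034 -0.2007 -2.97  ]
50 0 pre [ 0.542   0.1231 -1.2742 -0.6712 -0.253  -2.9229]
50 3.141592653589793 grasp [ 0.4723  0.4366 -1.1823 -0.9034 -0.2007  0.1715]
50 3.141592653589793 pre [ 0.542   0.1231 -1.2742 -0.6712 -0.253   0.2187]
40 0 grasp [ 0.4471  0.3143 -1.0266 -0.4542 -0.1521 -2.9579]
40 0 pre [ 0.4927  0.0234 -1.0625 -0.1933 -0.1809 -2.9219]
40 3.141592653589793 grasp [ 0.4471  0.3143 -1.0266 -0.4542 -0.1521  0.1837]
40 3.141592653589793 pre [ 0.4927  0.0234 -1.0625 -0.1933 -0.1809  0.2197]
```

View pics/s4.png

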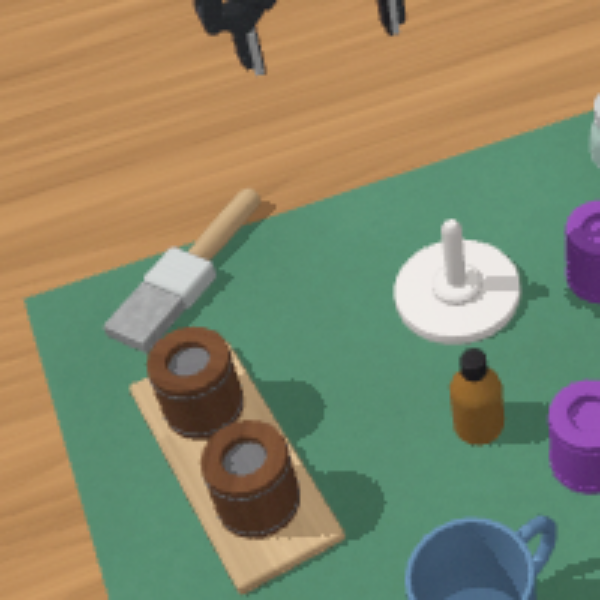

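The spool is upright on the rack at (195,380), and the bare stand with its peg is clear at (457,290). Combined results: stand about (.496,-.0875), tumbler closed end (.492,.272,.101) with yaw .207. A grasp leaning 50° is reachable, so I'll check IK for the whole plan and then grasp and lift.

```bash
cat > plan.py <<'E'
from fit import *
np.set_printoptions(precision=4,suppress=True)
up=np.array([0,0,1.]); YAW=.207; g=.027; O=np.array([.492,.272,.101]); TH=50
def pose(G,th,yaw,back=0):   # grasp point G, tool tilted th deg outward along yaw; -> TCP, rot
    h=np.array([np.cos(yaw),np.sin(yaw),0]); t=np.radians(th); z=np.sin(t)*h-np.cos(t)*up; y=np.cross(up,h)
    return G+z*(.019-back),R.from_matrix(np.c_[np.cross(y,z),y,z]).as_rotvec()
h=np.array([np.cos(YAW),np.sin(YAW),0]); ax=np.cos(.349)*h-np.sin(.349)*up; G=O+ax*g
ST=np.array([.496,-.0875])
def top(rimz,yaw,xy=ST): return pose(np.r_[xy,rimz+.110-g],TH-70,yaw)
E
cat > e.py <<'E'
from plan import *
pre=pose(G,TH,YAW,.09); gr=pose(G,TH,YAW); li=pose(G+up*.09,TH,YAW); wp=top(.15,.3,np.array([.43,.19]))
print("G",G)
for n,p in [("pre",pre),("grasp",gr),("lift",li),("wp",wp)]+[(f"top{y}",top(.13,y)) for y in (-.6,-.2,.2,.6)]+[(f"end{y}",top(.012,y)) for y in (-.6,-.2,.2)]:
    q=ik(*p); print(n,None if q is None else np.array(q))
if all(ik(*p) is not None for p in (pre,gr,li,wp)):
    movep(*pre); move_l(gr[0],.10); grab(40); s=get_state(); print(s["finger_gap"],s["grasp_force"],s["contact_force"])
    move_l(li[0],.10); sleep(.1); s=get_state(); print(s["finger_gap"],s["grasp_force"],s["contact_force"],s["clock"])
    S=cam("scene"); cv2.imwrite("pics/lift.png",cv2.resize(S["img"][80:320,300:540],(600,600))[:,:,::-1])
E
python3 e.py
```

```text
G [0.5168 0.2772 0.0918]
pre [ 0.5352  0.1563 -1.2671 -0.6981 -0.2495  0.2155]
grasp [ 0.4734  0.4342 -1.1812 -0.8995 -0.203   0.1736]
lift [ 0.4734  0.1406 -1.0971 -0.5218 -0.203   0.1736]
wp [ 0.2665  0.4595 -0.0373  1.4229 -0.0115 -0.0315]
top-0.6 [-0.37    0.5197  0.0095  1.4012  0.0781  0.2166]
top-0.2 [-0.3001  0.5361  0.0363  1.4185 -0.0342 -0.0941]
top0.2 [-0.2326  0.518   0.0088  1.3808 -0.1439 -0.4094]
top0.6 [-0.1737  0.4669 -0.0693  1.2893 -0.2413 -0.7426]
end-0.6 [-0.37    0.6224 -0.1354  1.1535  0.0781  0.2166]
end-0.2 [-0.3001  0.6368 -0.109   1.1725 -0.0342 -0.0941]
end0.2 [-0.2326  0.6205 -0.1366  1.1328 -0.1439 -0.4094]
0.6444353386176013 40.35884566605091 [-5.7271 -0.0248  5.9178]
0.638128293783846 42.33286891132593 [-1.3618  0.0094 -1.6951] 33.2083
```

View pics/lift.png

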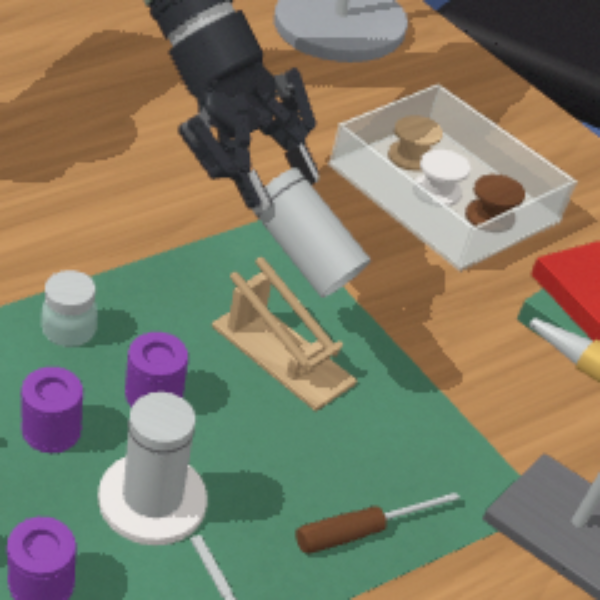

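The tumbler is held near its closed end, mouth down and forward, clear of the drain rest. I'll carry it over the peg and check its pose there.

```bash
cat > f.py <<'E'
from plan import *
wp=top(.15,.3,np.array([.43,.19])); movep(*wp); t=top(.125,-.2); movep(*t); sleep(.4)
s=get_state(); print(s["position"]-t[0],s["clock"],s["finger_gap"],s["contact_force"])
hang=lambda x:cyl(np.r_[x[:2],.125],np.array([x[2],x[3],1.]),.028,.110)   # origin at rim, axis up
std=lambda x:np.r_[cyl(np.r_[x[:2],0],up,.05,.012),cyl(np.r_[x[:2],.012],up,.008,.075)]
for c in ["scene","top"]:
    f=cam(c); ms=[(d["mask"],d["centre"]) for d in silhouettes(c,"tumbler")]; x0=np.r_[ST,0,0]
    m=nearest(ms,f,hang(x0)); print(c,[d[1] for d in ms],projn(f,hang(x0)).mean(0))
    if m is not None: x,r=fit([(f,m)],hang,x0); print("tumbler rim",x,r.mean())
    m=nearest([(d["mask"],d["centre"]) for d in silhouettes(c,"stand")],f,std(ST))
    if m is not None: x,r=fit([(f,m)],std,ST); print("stand",x,r.mean())
    if c=="scene": cv2.imwrite("pics/over.png",cv2.resize(f["img"][120:300,190:370],(600,600))[:,:,::-1])
E
python3 f.py
```

```text
[0.0001 0.0007 0.0001] 36.475 0.6388547409689666 [-1.1276  0.336  -1.5907]
scene [[269.2, 205.5], [358.6, 261.3], [359.7, 287.7]] [266.8895 204.2862]
tumbler rim [ 0.4935 -0.0845  0.1638 -0.0231] 0.41072882808813577
stand [ 0.4952 -0.0873] 1.1812392134923033
top [[278.4, 220.1]] [353.9144 271.2193]
```

View pics/over.png

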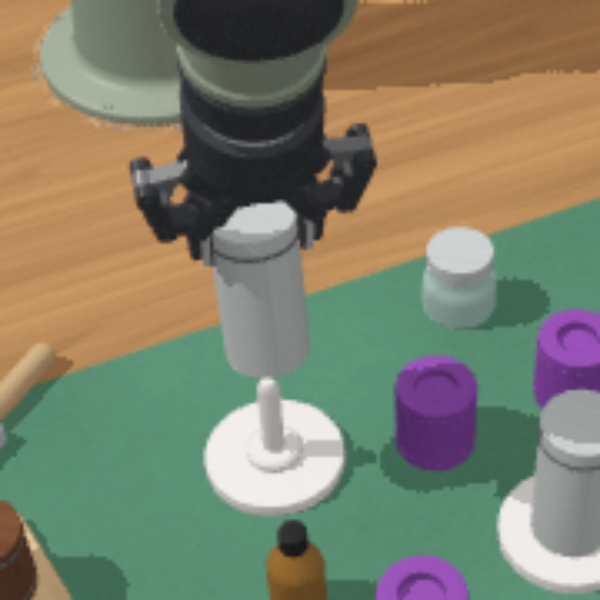

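The scene crop shows the tumbler hanging over the peg, nearly upright. The scene fit suggests a tilt along the view direction, which that camera can't resolve well, so I'll check it with the wrist camera against the predicted outline.

```bash
cat > g.py <<'E'
from plan import *
f=cam("wrist"); im=f["img"][:,:,::-1].copy()
hang=lambda x:cyl(np.r_[x[:2],.125],np.array([x[2],x[3],1.]),.028,.110)
for tx,col in ((0,(0,255,0)),(.16,(0,0,255))):
    # tilt about the grasp point
    x=np.array([ST[0]-tx*.083,ST[1],tx,0]); P=projn(f,hang(x)); n=len(P)//2
    for k in (P[:n],P[n:]): cv2.polylines(im,[np.int32(k.round())],True,col,1)
for d in silhouettes("wrist","tumbler"): print(d["centre"],d["score"],d["mask"].sum())
for n in ("tumbler","tumbler_rim"): print(n,[(d["centre"],round(d["score"],2)) for d in tip_of("wrist",n)])
print(proj(f,np.r_[ST,.235]),proj(f,np.r_[ST,.125]))
cv2.imwrite("pics/wo.png",im)
E
python3 g.py
```

```text
[560.0, 396.3] 0.78 2252
[312.9, 294.0] 0.72 13269
tumbler [([310.2, 294.9], 0.9), ([560.3, 428.1], 0.77)]
tumbler_rim []
[314.6374 304.935 ] [314.2344 278.216 ]
```

View pics/wo.png

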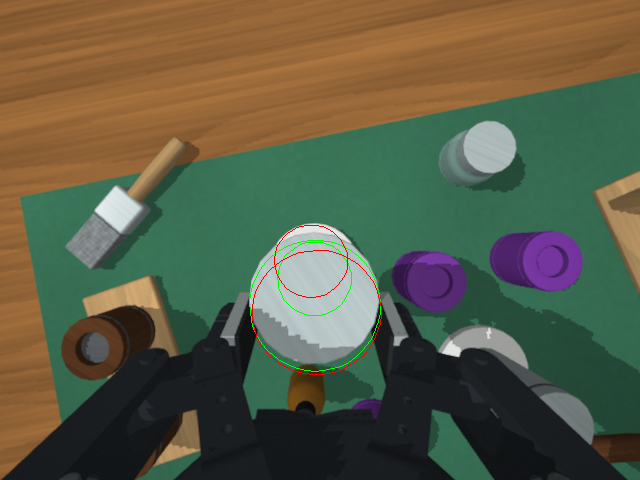

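The wrist view shows the closed end as a disc centred at (315,297), against (314.6,305) predicted. That is about 3 mm toward the robot and rules out the 0.16 tilt (red). I'll run a joint fit that drops the scene directions hidden by the gripper.

```bash
cat > i.py <<'E'
from plan import *
hang=lambda x:cyl(x[:3],np.array([x[3],x[4],1.]),.028,.110)
x0=np.r_[ST,.125,0,0]; D=[]
for c in ["wrist","scene"]:
    f=cam(c); m=nearest([(d["mask"],d["centre"]) for d in silhouettes(c,"tumbler")],f,hang(x0))
    D.append((f,msup(m),np.ones(24,bool) if c=="wrist" else U[:,1]>-.2))
def g_(x): return np.concatenate([(sup(projn(f,hang(x)))-s)[k]*w for (f,s,k),w in zip(D,(.4,1))])
for free in ([0,1,2,3,4],[0,1,2]):
    def gg(v): x=x0.copy(); x[free]=v; return np.r_[g_(x),(x[2]-.125)/.003]
    r=least_squares(gg,x0[free],loss="soft_l1",x_scale=.01); print(r.x,np.abs(r.fun).mean(),"closed end",r.x[:2]+.11*(r.x[3:5] if len(free)>3 else 0))
print(get_state()["clock"])
E
python3 i.py
```

```text
[ 0.4979 -0.0865  0.1235 -0.0451 -0.0079] 0.22448399122989562 closed end [ 0.493  -0.0874]
[ 0.4936 -0.0872  0.1223] 0.5266014129467577 closed end [ 0.4936 -0.0872]
37.175
```

Rim about (.498,-.0865), with a slight tilt of .045. I'll take 1.7° out of the tool tilt, which also brings the rim onto the peg axis, and lower under force guard.

```bash
cat > j.py <<'E'
from plan import *
Gt=np.r_[ST,.125+.110-g]
def at(dz): return pose(Gt-up*dz,TH-70-1.7,-.2)
p,r=at(0); movep(p,r)
hit=move_l(at(.088)[0],.07,until_force=6); s=get_state(); print("mid",hit,s["position"]-p,s["contact_force"],s["clock"])
if not hit:
    hit=move_l(at(.120)[0],.025,until_force=4); s=get_state(); print("seat",hit,s["position"]-p,s["contact_force"],s["wrist_torque"],s["clock"])
S=cam("scene"); cv2.imwrite("pics/seat2.png",cv2.resize(S["img"][170:300,210:340],(600,600))[:,:,::-1])
E
python3 j.py
```

```text
mid False [ 0.0003 -0.0001 -0.0876] [-0.4205 -0.1877 -1.8788] 38.8333
seat True [-0.0001  0.     -0.1116] [0.3865 0.2858 3.6533] [-0.052  -0.1396 -0.0355] 39.7333
```

View pics/seat2.png

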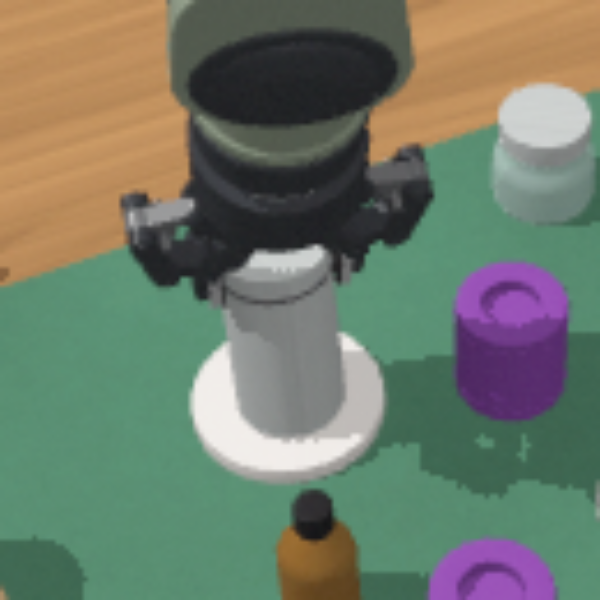

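Contact came at 111.6 mm, as predicted for full seating, and the rim shows centred on the disc. Next: release, back off along the tool axis, verify numerically and hand in if good.

```bash
cat > k.py <<'E'
from plan import *
let_go(); sleep(.2); s=get_state(); z=R.from_rotvec(s["eef_rot"]).as_matrix()[:,2]
move_l(s["position"]-z*.12,.10); movep([.35,.05,.28],down(np.pi)); sleep(.4)
hang=lambda x:cyl(x[:3],np.array([x[3],x[4],1.]),.028,.110); x0=np.r_[ST,.012,0,0]
obs=[];so=[]
for c in ["scene","top","wrist"]:
    f=cam(c)
    m=nearest([(d["mask"],d["centre"]) for d in silhouettes(c,"tumbler")],f,hang(x0)); 
    if m is not None: obs.append((f,m))
    m=nearest([(d["mask"],d["centre"]) for d in silhouettes(c,"spool")],f,spl(np.array([.523,-.299,.012])))
    if m is not None: so.append((f,m))
x,r=fit(obs,hang,x0); print("tumbler",x,r.mean(1)); x,r=fit(so,spl,np.array([.523,-.299,.012])); print("spool",x,r.mean(1))
print(get_state()["clock"],get_state()["contact_force"])
E
python3 k.py
```

```text
tumbler [ 0.5103 -0.0948  0.0023 -0.2948  0.181 ] [2.4401 2.9316 1.6793]
spool [ 0.5228 -0.2992  0.0136] [0.5357 0.6998 0.803 ]
43.6333 [-0.5693  0.11    0.5073]
```

The spool checks out. The tumbler fit has high residuals, probably from occlusion or a cut mask, so I'll move the arm clear and refit per camera.

```bash
cat > l.py <<'E'
from plan import *
movep([.36,-.10,.30],down(np.pi)); sleep(.3)
hang=lambda x:cyl(np.r_[x[:2],.012],np.array([x[2],x[3],1.]),.028,.110); x0=np.r_[ST,0,0]
D=[]
for k in range(3):
    c=["wrist","scene","top"][k]
    if c!="wrist" and k==1: movep([.25,.35,.30],down(np.pi)); sleep(.2)
    f=cam(c); e=projn(f,hang(x0))
    for d in silhouettes(c,"tumbler"):
        y,xx=np.nonzero(d["mask"])
        print(c,round(d["score"],2),d["centre"],d["mask"].sum(),"box",xx.min(),xx.max(),y.min(),y.max())
        if np.linalg.norm(d["centre"]-e.mean(0))<25: D.append((f,d["mask"]))
    print("  expect box",e.min(0),e.max(0))
for o in [D]+[[d] for d in D]:
    x,r=fit(o,hang,x0); print("fit",x,r.mean(1))
print(get_state()["clock"])
E
python3 l.py
```

```text
wrist 0.86 [414.5, 379.0] 795 box 400 426 348 404
wrist 0.6 [321.3, 302.2] 2779 box 301 345 264 338
wrist 0.37 [183.6, 209.8] 2714 box 140 240 160 248
  expect box [300.3904 258.8236] [346.7725 335.1468]
scene 0.94 [362.6, 262.4] 1180 box 349 378 237 286
scene 0.69 [270.9, 240.2] 1099 box 258 284 216 265
  expect box [256.0969 214.6942] [283.7889 264.5224]
top 0.68 [279.3, 220.1] 670 box 265 291 203 236
top 0.63 [347.7, 277.1] 659 box 339 366 262 292
top 0.63 [219.3, 184.0] 430 box 177 242 180 191
  expect box [337.8441 262.3334] [365.4915 293.9747]
fit [ 0.5024 -0.0889 -0.0272  0.0079] [0.5849 0.813  0.5543]
fit [ 0.5042 -0.0889 -0.0395  0.0086] [0.2855]
fit [ 0.4959 -0.0864  0.0562 -0.0099] [0.2099]
fit [ 0.5008 -0.09   -0.0286  0.0142] [0.2233]
46.7833
```

```bash
cat > n.py <<'E'
from plan import *
movep([.36,-.05,.30],down(np.pi)); sleep(.3)
hz=lambda x:cyl(x[:3],up,.028,.110); ht=lambda x:cyl(np.r_[x[:2],x[2]],np.array([x[3],x[4],1.]),.028,.110)
D=[]
for c in ["wrist","scene"]:
    f=cam(c); e=projn(f,hz(np.r_[ST,.012])).mean(0)
    D+=[(f,d["mask"]) for d in silhouettes(c,"tumbler") if np.linalg.norm(d["centre"]-e)<25]
for o in [D]+[[d] for d in D]: x,r=fit(o,hz,np.r_[ST,.012]); print("upright",x,r.mean(1))
x,r=fit(D,ht,np.r_[ST,.012,0,0]); print("free",x,r.mean(1))
S=cam("scene"); x0=np.array([.62,.06,.012]); m=nearest([(d["mask"],d["centre"]) for d in silhouettes("scene","tumbler")],S,hz(x0))
if m is not None: print("tumbler2 same model",*fit([(S,m)],ht,np.r_[x0,0,0])[0:1], fit([(S,m)],hz,x0)[0])
print(get_state()["clock"],get_state()["joint_velocities"].round(3) if hasattr(get_state()["joint_velocities"],"round") else "")
E
python3 n.py
```

```text
upright [ 0.5047 -0.0886  0.008 ] [0.2884]
upright [ 0.5047 -0.0886  0.008 ] [0.2884]
free [ 0.5042 -0.088   0.0098 -0.0095 -0.0054] [0.2466]
48.9167 [-0.003 -0.    -0.002  0.001  0.     0.001]
```

Upright (tilt about 0.01 rad) with the rim at disc height within measurement error. At that height the collar keeps it within 5 mm of the axis, so I'm handing in.

```bash
python3 -c "
from cell import *
print(sign_off(), get_state()['clock'])"
```

```text
the job is handed in; nothing more can be done
the job is handed in; nothing more can be done
```

I handed the job in at about 49 s, with no verdict returned: the spool is on the rack's empty post, and the tumbler is mouth down over the cleared peg, upright to about 0.01 rad; its sideways position is less sure, as the last camera fits put it 0–8 mm off the peg axis (limit 8).

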